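Zero a handheld surface gauge in its sloped stand, then read the square pad of a casting

ROBOT

A 6-joint arm with a two-finger parallel gripper is mounted at the origin on the work surface. World frame = base frame: x ahead of the robot, y to its left, z up, the work surface at z = 0. Lengths are in m, angles in rad, forces in N, time in s.
With the tool pointing down it reaches from about 0.225 to 0.725 m from the base axis. Payload 3.1 kg.
Tool frame: the origin (TCP) lies at the very end of the fingers, on their centre line; the grasp point (between the pads) lies 19 mm behind it; z points along the fingers, y is the direction in which the jaws open and shut (so a half turn about z gives the same grasp; the last joint's range is limited). The gripper opens to 85 mm and grips with 20 to 120 N. Pads are 22 mm wide; open, the fingers measure 114 mm over their backs; the gripper's body (76 mm by 85 mm) begins 54 mm behind the grasp point. The pads swing forward as they close: fully open they stand 13 mm farther back than shut.
Start: joints at [-1.422, 0.048, 0.099, 1.622, 0, 1.443], TCP at [0.143, -0.505, 0.231] pointing down, gripper open.
Joint ranges: [-2.91, 2.91], [-0.99, 1.94], [-1.21, 1.42], [-2.12, 2.29], [-1.49, 1.47], [-3.14, 3.14]. Speed limits (rad/s): [2.79, 2.79, 3.14, 3.14, 3.14, 3.14].

INTERFACE

Orientations are given as a unit quaternion [x, y, z, w].
In Python, from bench import status, read_camera, order gives the robot as it stands.
- The arm moves only by the shell command python3 -m inch 'ROWS' [FORCE]. ROWS is JSON, a list that holds one entry, the list of rows, each a list of 7 numbers: the shift along the world's x, y, z in m, then the turn, a rotation vector about the world's x, y, z in rad, then the opening, from -1 (shut) to 1 (fully open), so that 0 is half open. In form: [[[dx, dy, dz, wx, wy, wz, hand], ...]]. A call has exactly 5 rows; each row is the pose to reach, as a shift and turn from the pose measured when the call began; what a row does not reach only later rows make up. A row lasts 1/8 s, in which the tool goes at most 62.5 mm and 10.7 degrees, less where a joint would pass 70% of its speed; a pose out of reach is approached as far as the arm can. A call with a gripper value outside its range is refused whole. The fingers move at their own pace and stop on an object; FORCE is the grip in N (left out, the last holds). Time passes only in rows, so rows that repeat a pose let the fingers close, or fill a call up. It gives the time, the measured TCP pose, the force and the opening at its end, in the units of the state.
- status.get_obs(): the state, without advancing time (a new reading comes with each control period).
- read_camera(name): name is "side" or "top"; returns a dict with "img" (400x640x3 uint8, blue, green, red), "vertical_fov" (degrees; the focal length in pixels is half the picture's height over the tangent of half this angle, whatever the lens; pixels are square), "cx", "cy" (the principal point, pixels), "rvec" (rotation vector, rad) and "tvec" (3), from world to camera coordinates, as OpenCV has them. Camera axes: x right, y down, z forward; pixel columns grow to the right and rows downward; lengths in m; the calibration is good to about 2 mm. A picture is of the moment at which its call begins. There is no depth.
- order.sign_off(): hands the job in, once; it reports no verdict.
The state is a dict: "time": time; "joints": joint angles; "qvel": joint speeds; "effort": joint torques, N m; "position": TCP position; "ee_rot": TCP orientation; "contact_force": force on the tool from outside, world axes, zero at the start; "ft_torque": the same for the moment, N m; "opening": finger opening in m.
Only numpy, scipy, OpenCV 4.12 (cv2) and the standard library are available. Lean on these libraries where they do the work, as an engineer would, in place of code of your own. Each camera call takes 0.05 s, during which the arm holds its last target. There are 200 camera calls.

TASK

Take the handheld gauge from the bench, lay it in its sloped zero stand with its nose down against the end stop, and let go of it so that it zeroes. Then take it again so that it can point straight down, and hold it still for one second with its nose about 50 mm above the middle of the casting's one square pad, without touching the casting. Finally lay it back in the stand as before and let go; set it down, never drop it, and leave everything else where it is.

Things in the scene. Friction and masses are not known exactly. Their poses are not given: they have to be found in the camera images.
- gauge: handheld gauge lying on the bench, 170 mm long, 0.3 kg: black box-shaped grip 34 mm wide (y), 36 mm high (z), 90 mm long (x -5 to +85 mm), and a slimmer round steel nose, 26 mm diameter (x -5 to -85 mm), measuring straight out of its glass end. Origin on the underside, mid-length; +x runs from nose to tail, z to its top; centre line at z = 18 mm
- gauge_nose (a point): tip of the gauge's nose, on its centre line (x = -85 mm)
- gauge_tail (a point): tail end of the gauge, on its centre line (x = +85 mm)
- gauge_spot (a point): the gauge's measuring spot: 50 mm ahead of the nose tip on its centre line (x = -135 mm)
- stand: fixed stand, base 150 x 90 x 12 mm, with a bed 24 mm wide, 165 mm long, rising at 45 degrees to the stand's +x from its low end at x -60, z 36 mm. There an end stop (34 mm above the bed, white disc) meets the nose; two cheeks 34 mm apart, 24 mm above the bed, guide the nose along the lowest 60 mm; the grip overhangs the bed 5 mm each side. Origin under the base's centre; z up
- stand_stop (a point): where the gauge's nose tip comes to lie: face of the end stop, 18 mm above the bed
- stand_tail (a point): where the gauge's tail point comes to lie: 170 mm up the slope from the stop, 18 mm above the bed
- casting: fixed aluminium wheel casting on a turntable, 220 mm across, rim top 56 mm above the bench, hub 54 mm across, 52 mm high. Between hub and rim, 64 mm from the centre, are four raised faces 50 mm above the bench: three round bosses (36 mm diameter) and one square pad (40 x 40 mm), at the casting's +x. Origin at the bench under its centre; z up
- pad (a point): middle of the top face of the square pad
- sander: bystander, to be left alone: angle sander lying on its steel body, 200 mm long, 62 mm high; origin under its middle
- discs: bystander, to be left alone: stack of sanding discs, 76 mm across, 28 mm high; origin under its centre
- brush: bystander, to be left alone: wooden-handled brush lying flat, 170 mm long; origin under it
- bottle: bystander, to be left alone: white plastic bottle, 66 mm across, 190 mm tall; origin under its centre
- wrench: bystander, to be left alone: steel wrench lying flat, 200 mm long; origin under it
- collar: bystander, to be left alone: plain aluminium collar, 76 mm across, 30 mm high; origin under its centre
- jar: bystander, to be left alone: amber jar with steel cap, 72 mm across, 80 mm tall; origin under its centre

How it is judged:
By the outcome, as a careful person would: the job done as asked, in the order asked, and still so for the second after the job is handed in, with the robot touching nothing.
It also fails if it takes over 72 s, if anything falls off the work surface, if the arm or the gripper's body presses on something with over 40 N, if the wrist force passes 120 N, or if a joint passes its speed limit or range.

## Working session

There is one attempt and no reset: what is moved stays moved. The work goes in short steps, Python scripts to look and compute and a shell command to move; the robot and the scene stay as the last step left them, time stands still between calls to the robot, and variables do not carry over. Pictures are saved under pics/ and viewed, about 8 in all and at most 12, crops included, and the job is handed in when it is done.

```bash
ls; mkdir -p pics; python3 - <<'E'
from bench import status, read_camera
import cv2
print(status.get_obs())
for n in("side","top"):
    c=read_camera(n); cv2.imwrite(f"pics/{n}0.png",c["img"]); print({k:v for k,v in c.items() if k!="img"})
E
```

```text
pics
{'time': 0.0, 'joints': array([-1.42181435e+00,  4.87298821e-02,  9.75664717e-02,  1.62199732e+00,
        1.47333936e-05,  1.44296029e+00]), 'qvel': array([ 0.00031255, -0.00084667, -0.00019116,  0.00015308, -0.00159532,
       -0.00146088]), 'effort': array([ 2.54665274e-04, -3.38780630e+01,  3.20017183e+01,  2.01383815e-02,
       -1.74626639e-04, -1.63346488e-06]), 'position': array([ 0.14336191, -0.50440252,  0.23011229]), 'ee_rot': array([ 9.90436064e-01,  1.37967408e-01, -5.13288908e-06, -1.18221516e-03]), 'contact_force': array([ 0.88272447,  0.36679134, -0.32285095]), 'ft_torque': array([ 0.01740922,  0.01020918, -0.00717529]), 'opening': 0.08494033631219725}
{'vertical_fov': 47.64267233120441, 'cx': 320.1812043970672, 'cy': 201.91398560151796, 'rvec': array([ 0.31973483, -2.55418933,  1.52528141]), 'tvec': array([0.57192439, 0.16605145, 1.6824015 ])}
{'vertical_fov': 42.041977213908545, 'cx': 325.9740689239683, 'cy': 198.4405917850721, 'rvec': array([ 2.08613211, -2.14228884,  0.19200141]), 'tvec': array([0.02883704, 0.60939022, 1.71375948])}
```

View pics/side0.png

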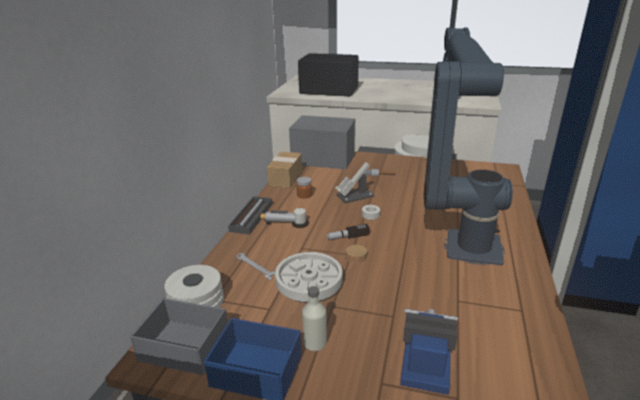

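View pics/top0.png

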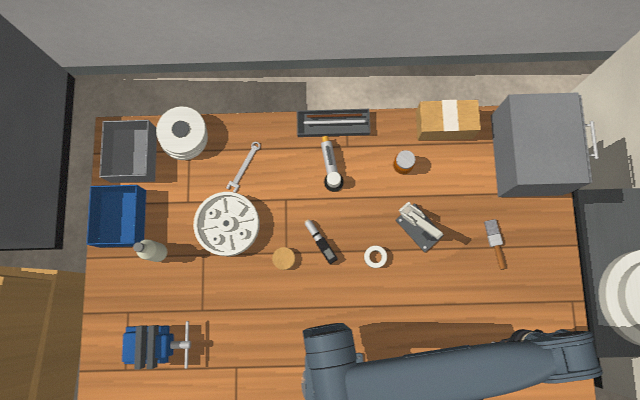

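Side view: bottle, casting (~310,275), gauge (~350,233), stand (~357,185). Top view: gauge runs (308,222)–(335,262), the stand is at ~(418,227), the casting at ~(227,224). I'll enlarge these.

```bash
python3 - <<'E'
import cv2,numpy as np
t=cv2.imread("pics/top0.png"); s=cv2.imread("pics/side0.png")
def c(im,x,y,w,h,k): 
    return cv2.resize(im[y:y+h,x:x+w],None,fx=k,fy=k,interpolation=cv2.INTER_CUBIC)
a=np.hstack([c(t,190,185,80,80,5),c(t,385,190,80,80,5)])
b=np.hstack([c(t,295,210,80,40+20,5)[:200*2//2],c(s,325,160,80,60,5)[:300]])
b=np.hstack([c(t,290,212,80,40,5)[:200],c(s,325,160,80,40,5)])
cv2.imwrite("pics/crop0.png",np.vstack([a,b]))
E
```

```text
Traceback (most recent call last):
ValueError: all the input array dimensions except for the concatenation axis must match exactly, but along dimension 0, the array at index 0 has size 200 and the array at index 1 has size 300
```

```bash
python3 - <<'E'
import cv2,numpy as np
t=cv2.imread("pics/top0.png"); s=cv2.imread("pics/side0.png")
c=lambda im,x,y: cv2.resize(im[y:y+60,x:x+80],None,fx=5,fy=5,interpolation=cv2.INTER_CUBIC)
cv2.imwrite("pics/crop0.png",np.vstack([np.hstack([c(t,187,193),c(t,385,195)]),np.hstack([c(t,280,213),c(s,325,155)])]))
E
```

```text
(no output)
```

View pics/crop0.png

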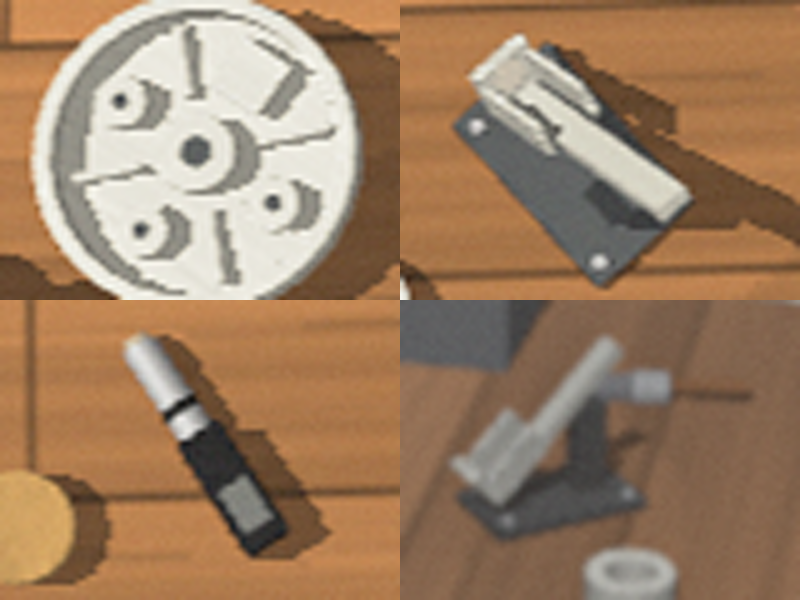

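Crops: hub at top px (226.4,223.4). The square pad is upper right; by symmetry its middle is at px (237.8,207.8). The stand base centre is at ~(420,228), with its low end upper left. Gauge nose tip is at (307,222), tail at (333.4,261.6).

```bash
cat > h.py <<'E'
import numpy as np,cv2
from scipy.spatial.transform import Rotation as R
def K(c):
    f=200/np.tan(np.radians(c["vertical_fov"]/2)); return np.array([[f,0,c["cx"]],[0,f,c["cy"]],[0,0,1]])
def w(c,u,v,z):
    M=R.from_rotvec(c["rvec"]).as_matrix(); C=-M.T@c["tvec"]
    d=M.T@np.linalg.inv(K(c))@[u,v,1]; return (C+d*(z-C[2])/d[2]).round(4)
def px(c,P): return cv2.projectPoints(np.array(P,float).reshape(-1,3),c["rvec"],c["tvec"],K(c),None)[0].reshape(-1,2)
T=dict(vertical_fov=42.041977213908545,cx=325.9740689239683,cy=198.4405917850721,rvec=np.array([2.08613211,-2.14228884,0.19200141]),tvec=np.array([0.02883704,0.60939022,1.71375948]))
S=dict(vertical_fov=47.64267233120441,cx=320.1812043970672,cy=201.91398560151796,rvec=np.array([0.31973483,-2.55418933,1.52528141]),tvec=np.array([0.57192439,0.16605145,1.6824015]))
E
python3 - <<'E'
from h import *
q=lambda n,i,j,z,x0,y0:print(n,w(T,x0+i/5,y0+j/5,z))
for n,i,j,z in [("hub",197,152,.052),("b1",120,100,.05),("b2",140,230,.05),("b3",273,203,.05),("padcorner",310,70,.05),("padc2",258,40,.05),("rimL",33,152,.056),("rimR",360,152,.056)]:q(n,i,j,z,187,193)
for n,i,j,z in [("bolt1",77,127,.012),("bolt2",199,262,.012),("cL",53,125,.012),("cB",205,287,.012),("cT",148,45,.012),("bedtopA",292,190,.1527),("bedtopB",265,222,.1527),("stopA",70,75,.06),("stopB",118,37,.06)]:q(n,i,j,z,385,195)
for n,i,j,z in [("nose",135,45,.018),("tail",267,243,.036)]:q(n,i,j,z,280,213)
# side: bed top end, stop
print(px(S,[w(T,333.4,261.6,.036),w(T,307,222,.018),w(T,226.4,223.4,.052)]))
print("cam",[-R.from_rotvec(c["rvec"]).as_matrix().T@c["tvec"] for c in(S,T)])
E
```

```text
hub [0.5344 0.3532 0.052 ]
b1 [0.5721 0.4068 0.05  ]
b2 [0.4825 0.3917 0.05  ]
b3 [0.4984 0.3016 0.05  ]
padcorner [0.5893 0.2768 0.05  ]
padc2 [0.6112 0.3126 0.05  ]
rimL [0.5369 0.464  0.056 ]
rimR [0.5308 0.2417 0.056 ]
bolt1 [ 0.5345 -0.2426  0.012 ]
bolt2 [ 0.4388 -0.3211  0.012 ]
cL [ 0.5364 -0.2261  0.012 ]
cB [ 0.4216 -0.3242  0.012 ]
cT [ 0.5908 -0.295   0.012 ]
bedtopA [ 0.4695 -0.3578  0.1527]
bedtopB [ 0.4497 -0.3394  0.1527]
stopA [ 0.563  -0.2334  0.06  ]
stopB [ 0.5883 -0.2672  0.06  ]
nose [0.5369 0.0807 0.018 ]
tail [ 0.3969 -0.0067  0.036 ]
[[368.83338762 224.85605549]
 [328.57798597 236.10409418]
 [309.11197797 271.06427419]]
cam [array([0.17388596, 1.50002751, 0.9512237 ]), array([ 0.2691326 , -0.00439468,  1.7990853 ])]
```

```bash
cat >> h.py <<'E'
def tool(nose,a,up,s,th,flip=0):
    """TCP pose to hold gauge at s (m, gauge x), tool at angle th(deg) to the gauge axis"""
    a=np.array(a)/np.linalg.norm(a); up=np.array(up)-np.dot(up,a)*a; up/=np.linalg.norm(up)
    th=np.radians(th); z=-np.cos(th)*a-np.sin(th)*up; y=np.cross(up,a)*(-1 if flip else 1)
    return np.array(nose)+(.085+s)*a+.019*z, R.from_matrix(np.c_[np.cross(y,z),y,z])
def go(p,r,o=None):
    from bench import status
    o=o or status.get_obs(); r0=R.from_quat(o["ee_rot"]); d=(r*r0.inv()).as_rotvec()
    M=R.from_rotvec([0,0,-(np.arctan2(p[1],p[0])-.1)]).as_matrix()@r.as_matrix()
    j5=np.arcsin(M[1,2]); pit=np.arctan2(-M[2,2],M[0,2])
    W=R.from_euler("YZ",[pit,j5]).as_matrix().T@M; j6=np.arctan2(-W[2,0+1]*-1,W[1,1])
    print("shift",(p-o["position"]).round(4),"rot",d.round(3),"deg",np.degrees(np.linalg.norm(d)).round(1),"tgt",p.round(4),"pitch,j5,j6~",np.round([pit,j5,j6],2))
O=np.array([.506,-.310,0]); yw=np.radians(-140.5); X=np.array([np.cos(yw),np.sin(yw),0]); Z=np.array([0,0,1.])
stop=O-.0727*X+.0487*Z; A=(X+Z)/2**.5; U=(Z-X)/2**.5
gn=np.array([.5369,.0807,.018]); ga=np.array([-.848,-.53,0]); pad=np.array([.587,.316,.05])
E
python3 - <<'E'
from h import *
from bench import status
o=status.get_obs(); go(o["position"],R.from_quat(o["ee_rot"]))
for f in(0,1):
    print("flip",f)
    p,r=tool(gn+[0,0,.006],ga,Z,.04,45,f); go(p,r)
    go(*tool(stop,A,U,.04,45,f)); go(*tool(stop,A,U,.05,0,f)); 
# check stand model against images
def P(x,y,z): return O+x*X+y*np.cross(Z,X)+z*Z
pts=[P(-.075,-.045,.012),P(.075,-.045,.012),P(-.075,.045,.012),P(.0567,.012,.1527),P(.0567,-.012,.1527),P(-.084,.0,.060)]
print(((px(T,pts)-[385,195])*5+[400,0]).round()); print(((px(S,pts)-[325,155])*5+[400,300]).round())
g=[gn,gn+.17*ga+[0,0,.018]]; print(((px(T,g)-[280,213])*5+[0,300]).round(), px(S,g).round(1), w(T,150,255,.0))
E
```

```text
shift [0. 0. 0.] rot [0. 0. 0.] deg 0.0 tgt [ 0.1434 -0.5045  0.2302] pitch,j5,j6~ [1.57 0.   1.47]
flip 0
shift [ 0.2989  0.526  -0.2197] rot [ 0.318 -0.721  0.266] deg 47.6 tgt [0.4423 0.0216 0.0106] pitch,j5,j6~ [0.88 0.42 2.68]
shift [ 0.3505  0.1845 -0.1121] rot [-0.002 -0.001  0.413] deg 23.6 tgt [ 0.4939 -0.32    0.1181] pitch,j5,j6~ [1.57 0.   1.78]
shift [ 0.3554  0.1885 -0.0995] rot [ 0.365 -0.701  0.39 ] deg 50.5 tgt [ 0.4988 -0.3159  0.1307] pitch,j5,j6~ [1.36 0.76 1.87]
flip 1
shift [ 0.2989  0.526  -0.2197] rot [ 1.015  0.454 -2.657] deg 165.0 tgt [0.4423 0.0216 0.0106] pitch,j5,j6~ [ 0.88  0.42 -0.46]
shift [ 0.3505  0.1845 -0.1121] rot [-1.000e-03  3.000e-03 -2.729e+00] deg 156.4 tgt [ 0.4939 -0.32    0.1181] pitch,j5,j6~ [ 1.57  0.   -1.36]
shift [ 0.3554  0.1885 -0.0995] rot [ 0.952  0.502 -2.542] deg 158.1 tgt [ 0.4988 -0.3159  0.1307] pitch,j5,j6~ [ 1.36  0.76 -1.27]
[[455. 127.]
 [603. 290.]
 [551.  43.]
 [688. 190.]
 [660. 214.]
 [504.  63.]]
[[504. 528.]
 [652. 493.]
 [459. 487.]
 [607. 331.]
 [621. 341.]
 [472. 461.]]
[[135. 345.]
 [271. 549.]] [[328.6 236.1]
 [370.  224.6]] [0.4389 0.6281 0.    ]
```

```bash
python3 -m inch '[[[0.03,0.053,0,0.03,-0.07,0.027,1],[0.06,0.106,0,0.06,-0.144,0.053,1],[0.09,0.158,0,0.1,-0.216,0.08,1],[0.12,0.21,0,0.13,-0.29,0.106,1],[0.15,0.263,-0.02,0.16,-0.36,0.133,1]]]' 60; python3 - <<'E'
from h import *
p,r=tool(gn+[0,0,.006],ga,Z,.04,45); go(p+[0,0,.08],r)
E
```

```text
time: 0.72
position: [0.2937, -0.242, 0.2116]
ee_rot: [0.96, 0.201, 0.189, -0.054]
contact_force: [0.9, -0.6, -0.1]
opening: 0.0851
shift [ 0.1486  0.2636 -0.1211] rot [ 0.159 -0.357  0.133] deg 23.7 tgt [0.4423 0.0216 0.0906] pitch,j5,j6~ [0.88 0.42 2.68]
```

```bash
python3 -m inch '[[[0.03,0.053,0,0.03,-0.07,0.027,1],[0.06,0.106,-0.03,0.06,-0.144,0.053,1],[0.09,0.158,-0.06,0.1,-0.216,0.08,1],[0.12,0.21,-0.09,0.13,-0.29,0.106,1],[0.149,0.264,-0.121,0.159,-0.357,0.133,1]]]'; python3 - <<'E'
from h import *
from bench import read_camera,status
c=read_camera("top"); d=read_camera("side")
print(status.get_obs()["joints"].round(2))
cr=lambda im,x,y: cv2.resize(im[y:y+60,x:x+80],None,fx=5,fy=5,interpolation=cv2.INTER_CUBIC)
cv2.imwrite("pics/g1.png",np.hstack([cr(c["img"],290,213),cr(d["img"],310,190)]))
p,r=tool(gn+[0,0,.006],ga,Z,.04,45); go(p,r)
E
```

```text
time: 1.35
position: [0.4342, 0.0071, 0.0987]
ee_rot: [0.888, 0.254, 0.369, -0.106]
contact_force: [0.6, -0.5, 0.0]
opening: 0.0856
[-0.67 -0.79 -0.99  1.08  0.73  2.02]
shift [ 0.0149  0.0069 -0.0773] rot [-0.012 -0.015 -0.008] deg 1.2 tgt [0.4423 0.0216 0.0106] pitch,j5,j6~ [0.88 0.42 2.68]
```

View pics/g1.png

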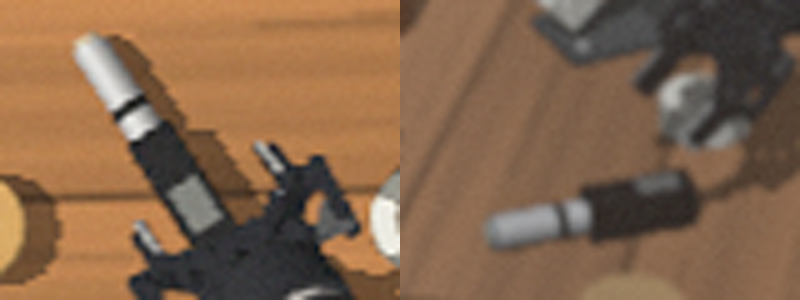

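The gripper straddles the gauge grip, and both views agree with the gauge estimate. Descending.

```bash
python3 -m inch '[[[0.004,0.005,-0.02,-0.004,-0.005,-0.003,1],[0.007,0.01,-0.04,-0.008,-0.01,-0.006,1],[0.008,0.0145,-0.06,-0.012,-0.015,-0.008,1],[0.008,0.0145,-0.08,-0.012,-0.015,-0.008,1],[0.008,0.0145,-0.088,-0.012,-0.015,-0.008,1]]]'; python3 - <<'E'
from h import *
from bench import status
print(status.get_obs()["joints"].round(2))
p,r=tool(gn+[0,0,.006],ga,Z,.04,45); go(p,r)
E
```

```text
time: 2.08
position: [0.4349, 0.0291, -0.0011]
ee_rot: [0.888, 0.254, 0.367, -0.106]
contact_force: [-1.0, -0.1, 0.4]
opening: 0.085
[-0.61 -0.72 -1.15  0.77  0.71  2.12]
shift [ 0.0074 -0.0075  0.0117] rot [-0.001 -0.002  0.001] deg 0.1 tgt [0.4423 0.0216 0.0106] pitch,j5,j6~ [0.88 0.42 2.68]
```

```bash
python3 -m inch '[[[0.007,-0.0075,0.0115,0,0,0,1],[0.007,-0.0075,0.0115,0,0,0,1],[0.007,-0.0075,0.0115,0,0,0,1],[0.007,-0.0075,0.0115,0,0,0,1],[0.007,-0.0075,0.0115,0,0,0,1]]]'; python3 - <<'E'
from h import *
p,r=tool(gn+[0,0,.006],ga,Z,.04,45); go(p,r)
E
```

```text
time: 2.7
position: [0.4418, 0.0217, 0.0104]
ee_rot: [0.889, 0.254, 0.367, -0.106]
contact_force: [-0.4, 0.4, -0.7]
opening: 0.0854
shift [ 0.0005 -0.0001  0.0002] rot [-0.001 -0.002  0.001] deg 0.1 tgt [0.4423 0.0216 0.0106] pitch,j5,j6~ [0.88 0.42 2.68]
```

```bash
python3 -m inch '[[[0,0,0,0,0,0,-1],[0,0,0,0,0,0,-1],[0,0,0,0,0,0,-1],[0,0,0,0,0,0,-1],[0,0,0,0,0,0,-1]]]' 60; python3 -m inch '[[[0,0,0,0,0,0,-1],[0,0,0.01,0,0,0,-1],[0,0,0.03,0,0,0,-1],[0,0,0.06,0,0,0,-1],[0,0,0.08,0,0,0,-1]]]'; python3 - <<'E'
from h import *
from bench import read_camera,status
c=read_camera("top"); d=read_camera("side")
cr=lambda im,x,y: cv2.resize(im[y:y+60,x:x+80],None,fx=5,fy=5,interpolation=cv2.INTER_CUBIC)
cv2.imwrite("pics/g2.png",np.hstack([cr(c["img"],290,213),cr(d["img"],310,180)]))
print(status.get_obs())
E
```

```text
time: 3.32
position: [0.4421, 0.0213, 0.0107]
ee_rot: [0.888, 0.254, 0.367, -0.105]
contact_force: [0.6, -1.7, 0.3]
opening: 0.0332
time: 3.95
position: [0.4417, 0.0216, 0.0914]
ee_rot: [0.889, 0.254, 0.367, -0.106]
contact_force: [0.7, 0.2, -2.2]
opening: 0.0334
{'time': 4.05, 'joints': array([-0.61375646, -0.79737938, -0.98802551,  1.00637949,  0.70879463,
        2.10839856]), 'qvel': array([-0.00127002,  0.02020927, -0.05138   , -0.02462455, -0.02389517,
       -0.00035416]), 'effort': array([ 1.92547124e-01, -7.83856541e+00,  3.55527985e+01, -2.53343359e+00,
        2.67289549e+00, -6.51179635e-04]), 'position': array([0.44313712, 0.02068938, 0.09342365]), 'ee_rot': array([ 0.88791133,  0.25491204,  0.36855064, -0.10394106]), 'contact_force': array([-0.73526752, -0.6726911 , -2.18250155]), 'ft_torque': array([-0.66923421,  0.9421597 , -0.07462366]), 'opening': 0.033476952957514315}
```

View pics/g2.png

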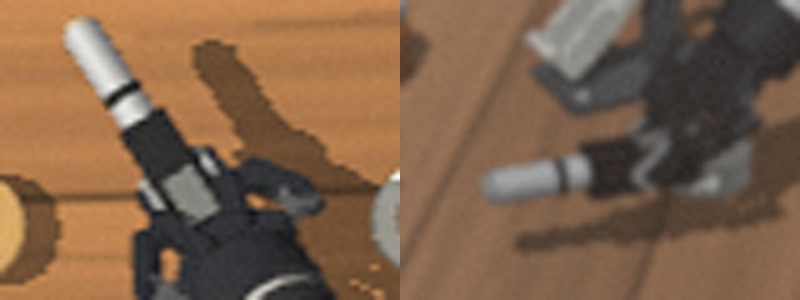

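```bash
python3 - <<'E'
from h import *
from bench import status
P=lambda c:K(c)@np.c_[R.from_rotvec(c["rvec"]).as_matrix(),c["tvec"]]
x=cv2.triangulatePoints(P(T),P(S),np.array([[306.],[218.6]]),np.array([[327.4],[217.2]])); x=(x[:3]/x[3]).ravel()
print("tri",x, "exp", gn+[.001,0,.0825], px(T,gn+[.001,0,.0825]),px(S,gn+[.001,0,.0825]))
p,r=tool(stop+.05*U,A,U,.04,45); p[2]+=.003; go(p,r)
E
```

```text
tri [0.53793803 0.08023265 0.10055848] exp [0.5379 0.0807 0.1005] [[305.74581526 218.00359249]] [[328.09628262 217.40169315]]
shift [ 0.078  -0.3182  0.063 ] rot [-0.457  0.64   0.123] deg 45.6 tgt [ 0.5212 -0.2975  0.1564] pitch,j5,j6~ [1.57 0.   1.83]
```

```bash
python3 - <<'E'
from h import *
go(*tool(stop+.006*U+.012*A+.12*Z,A,U,.04,45))
E
python3 -m inch '[[[0,0,0.05,0,0,0,-1],[0.01,-0.04,0.10,-0.08,0.11,0.02,-1],[0.02,-0.09,0.13,-0.17,0.24,0.045,-1],[0.035,-0.14,0.14,-0.25,0.36,0.07,-1],[0.047,-0.19,0.14,-0.33,0.46,0.09,-1]]]'; python3 - <<'E'
from h import *
go(*tool(stop+.006*U+.012*A+.12*Z,A,U,.04,45))
E
```

```text
shift [ 0.0475 -0.3434  0.1574] rot [-0.457  0.64   0.123] deg 45.6 tgt [ 0.4906 -0.3227  0.2508] pitch,j5,j6~ [1.57 0.   1.77]
time: 4.68
position: [0.4914, -0.1711, 0.234]
ee_rot: [0.941, 0.321, 0.105, -0.029]
contact_force: [-1.4, -0.7, -3.0]
opening: 0.0331
shift [-0.0008 -0.1515  0.0168] rot [-0.125  0.178  0.032] deg 12.6 tgt [ 0.4906 -0.3227  0.2508] pitch,j5,j6~ [1.57 0.   1.77]
```

```bash
python3 -m inch '[[[0,-0.05,0.017,-0.06,0.08,0.015,-1],[0,-0.1,0.017,-0.125,0.178,0.032,-1],[-0.001,-0.14,0.017,-0.125,0.178,0.032,-1],[-0.001,-0.1515,0.017,-0.125,0.178,0.032,-1],[-0.001,-0.1515,0.017,-0.125,0.178,0.032,-1]]]'; python3 - <<'E'
from h import *
from bench import read_camera,status
c=read_camera("top"); d=read_camera("side")
cr=lambda im,x,y: cv2.resize(im[y:y+60,x:x+80],None,fx=5,fy=5,interpolation=cv2.INTER_CUBIC)
cv2.imwrite("pics/g3.png",np.hstack([cr(c["img"],385,190),cr(d["img"],325,145)]))
go(*tool(stop+.006*U+.012*A+.12*Z,A,U,.04,45)); go(*tool(stop+.006*U+.012*A,A,U,.04,45))
n=stop+.012*A+.12*Z; print(((px(T,n)-[385,190])*5),((px(S,n)-[325,145])*5+[400,0]))
E
```

```text
time: 5.3
position: [0.49, -0.3225, 0.2493]
ee_rot: [0.941, 0.338, -0.0, -0.001]
contact_force: [0.2, 0.8, -3.1]
opening: 0.0334
shift [ 0.0004 -0.0013  0.0003] rot [-0.001 -0.001 -0.001] deg 0.1 tgt [ 0.4906 -0.3227  0.2508] pitch,j5,j6~ [1.57 0.   1.77]
shift [ 0.0004 -0.0013 -0.1197] rot [-0.001 -0.001 -0.001] deg 0.1 tgt [ 0.4906 -0.3227  0.1308] pitch,j5,j6~ [1.57 0.   1.77]
[[150.12352576  78.57447979]] [[492.87121783  84.86341497]]
```

View pics/g3.png

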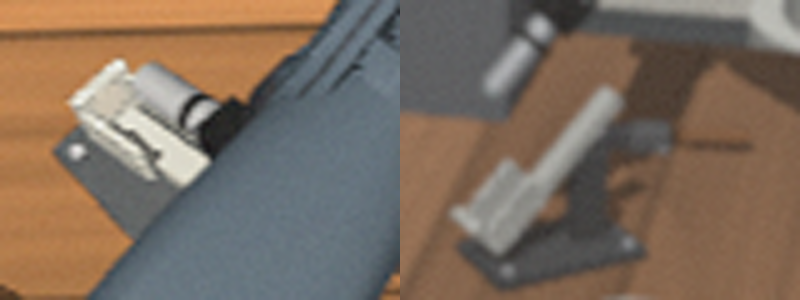

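```bash
python3 -m inch '[[[0,0,-0.03,0,0,0,-1],[0,-0.001,-0.06,0,0,0,-1],[0,-0.001,-0.09,0,0,0,-1],[0,-0.001,-0.105,0,0,0,-1],[0,-0.001,-0.11,0,0,0,-1]]]';python3 -m inch '[[[0,0,0,0,0,0,-1],[0,0,0,0,0,0,-1],[0,0,0,0,0,0,-1],[0,0,0,0,0,0,-1],[0,0,0,0,0,0,-1]]]'; python3 - <<'E'
from h import *
from bench import read_camera,status
c=read_camera("top"); d=read_camera("side")
cr=lambda im,x,y: cv2.resize(im[y:y+60,x:x+80],None,fx=5,fy=5,interpolation=cv2.INTER_CUBIC)
cv2.imwrite("pics/g4.png",np.hstack([cr(c["img"],385,190),cr(d["img"],325,145)]))
o=status.get_obs(); print(o["contact_force"],o["ft_torque"])
go(*tool(stop+.006*U+.012*A,A,U,.04,45));go(*tool(stop+.006*U,A,U,.04,45))
E
```

```text
time: 6.02
position: [0.4899, -0.3212, 0.1399]
ee_rot: [0.941, 0.339, -0.0, -0.001]
contact_force: [-0.3, -0.3, -2.7]
opening: 0.0334
time: 6.65
position: [0.4899, -0.3214, 0.14]
ee_rot: [0.941, 0.339, -0.0, -0.001]
contact_force: [0.2, 0.2, -2.8]
opening: 0.0333
[-0.88618917 -0.28474082 -3.16051435] [-0.01513304 -0.0038174  -0.02265513]
shift [ 0.0008 -0.0014 -0.009 ] rot [-0.003 -0.002 -0.002] deg 0.2 tgt [ 0.4906 -0.3227  0.1308] pitch,j5,j6~ [1.57 0.   1.77]
shift [ 0.0073  0.004  -0.0175] rot [-0.003 -0.002 -0.002] deg 0.2 tgt [ 0.4972 -0.3173  0.1223] pitch,j5,j6~ [1.57 0.   1.78]
```

View pics/g4.png

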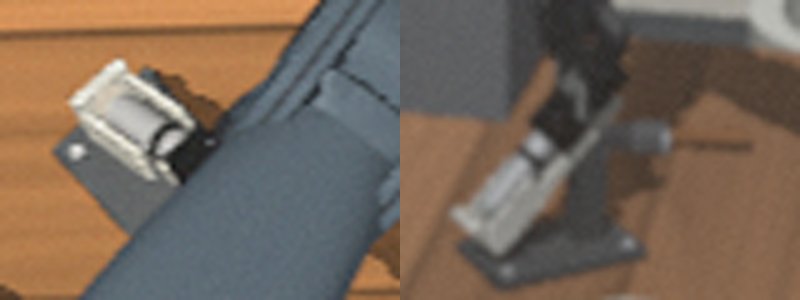

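Nose lies between the cheeks, about 18 mm short of the stop. Lowering until contact.

```bash
python3 -m inch '[[[0,0,-0.002,0,0,0,-1],[0,-0.001,-0.004,0,0,0,-1],[0.001,-0.001,-0.006,0,0,0,-1],[0.001,-0.001,-0.007,0,0,0,-1],[0.001,-0.001,-0.007,0,0,0,-1]]]';python3 -m inch '[[[0,0,-0.001,0,0,0,-1],[0,0,-0.002,0,0,0,-1],[0,0,-0.002,0,0,0,-1],[0,0,-0.002,0,0,0,-1],[0,0,-0.002,0,0,0,-1]]]'; python3 - <<'E'
from h import *
go(*tool(stop+.006*U,A,U,.04,45))
E
```

```text
time: 7.38
position: [0.4913, -0.3222, 0.1335]
ee_rot: [0.941, 0.339, 0.0, -0.001]
contact_force: [0.3, 0.9, 1.1]
opening: 0.033
time: 8.0
position: [0.492, -0.3222, 0.133]
ee_rot: [0.941, 0.339, 0.001, -0.0]
contact_force: [1.1, 2.7, 6.0]
opening: 0.0333
shift [ 0.0051  0.0049 -0.0106] rot [-0.002  0.002 -0.002] deg 0.2 tgt [ 0.4972 -0.3173  0.1223] pitch,j5,j6~ [1.57 0.   1.78]
```

```bash
python3 -m inch '[[[0.001,0.001,0,0,0,0,-1],[0.002,0.0018,-0.002,0,0,0,-1],[0.0035,0.003,-0.004,0,0,0,-1],[0.005,0.004,-0.006,0,0,0,-1],[0.005,0.004,-0.006,0,0,0,-1]]]';python3 - <<'E'
from h import *
from bench import status
print(status.get_obs()["ft_torque"])
go(*tool(stop+.006*U,A,U,.04,45))
E
```

```text
time: 8.62
position: [0.4971, -0.3181, 0.1266]
ee_rot: [0.941, 0.339, 0.001, -0.001]
contact_force: [0.7, 0.2, -1.5]
opening: 0.0334
[-0.06938298 -0.04818651  0.02495596]
shift [ 0.0001  0.0008 -0.0042] rot [-0.002  0.001 -0.002] deg 0.2 tgt [ 0.4972 -0.3173  0.1223] pitch,j5,j6~ [1.57 0.   1.78]
```

```bash
python3 -m inch '[[[0.0005,0.0005,-0.001,0,0,0,-1],[0.001,0.001,-0.002,0,0,0,-1],[0.001,0.001,-0.002,0,0,0,-1],[0.001,0.001,-0.002,0,0,0,-1],[0.001,0.001,-0.002,0,0,0,-1]]]';python3 -m inch '[[[0.0005,0.0005,-0.001,0,0,0,-1],[0.001,0.001,-0.0015,0,0,0,-1],[0.001,0.001,-0.0015,0,0,0,-1],[0.001,0.001,-0.0015,0,0,0,-1],[0.001,0.001,-0.0015,0,0,0,-1]]]';python3 - <<'E'
from h import *
from bench import status
o=status.get_obs();print(o["ft_torque"],o["contact_force"]@A,o["contact_force"]@U)
go(*tool(stop+.006*U,A,U,.04,45))
E
```

```text
time: 9.25
position: [0.4971, -0.3181, 0.1265]
ee_rot: [0.941, 0.339, 0.0, 0.0]
contact_force: [-5.0, -1.1, 6.9]
opening: 0.033
time: 9.88
position: [0.497, -0.3181, 0.1265]
ee_rot: [0.941, 0.339, -0.001, 0.001]
contact_force: [-5.7, -1.4, 6.8]
opening: 0.0333
[0.18547151 1.13486296 0.30437462] 8.499693337908203 1.1032771716791547
shift [ 0.0001  0.0008 -0.0042] rot [ 0.003 -0.001 -0.001] deg 0.2 tgt [ 0.4972 -0.3173  0.1223] pitch,j5,j6~ [1.57 0.   1.78]
```

Nose is seated on the stop (8.5 N along the slope). Releasing, then backing straight up.

```bash
python3 -m inch '[[[0,0,0.0003,0,0,0,-0.1],[0,0,0.0003,0,0,0,0],[0,0,0.0003,0,0,0,0.3],[0,0,0.0003,0,0,0,0.6],[0,0,0.0003,0,0,0,0.6]]]';python3 -m inch '[[[0,0,0.0,0,0,0,0.6],[0,0,0.01,0,0,0,0.6],[0,0,0.03,0,0,0,0.6],[0,0,0.06,0,0,0,0.8],[0,0,0.1,0,0,0,1]]]'; python3 - <<'E'
from h import *
c=np.array([0,-.0008,.0042])
for f in(0,1):
  for th in(0,20): go(*tool(stop+c+.1*A,A,U,.05,th,f))
E
```

```text
time: 10.5
position: [0.4971, -0.318, 0.1266]
ee_rot: [0.941, 0.339, -0.001, 0.001]
contact_force: [0.6, 0.4, -0.5]
opening: 0.0682
time: 11.12
position: [0.4967, -0.3176, 0.2273]
ee_rot: [0.941, 0.339, -0.001, 0.0]
contact_force: [0.2, -0.7, 0.2]
opening: 0.0857
shift [-0.0524 -0.0441 -0.0216] rot [ 0.502 -0.608 -0.001] deg 45.2 tgt [ 0.4442 -0.3617  0.2056] pitch,j5,j6~ [1.47 0.78 1.71]
shift [-0.0566 -0.0475 -0.0254] rot [ 0.28  -0.339 -0.002] deg 25.2 tgt [ 0.4401 -0.3651  0.2019] pitch,j5,j6~ [1.53 0.43 1.67]
shift [-0.0524 -0.0441 -0.0216] rot [-0.923 -0.762  2.903] deg 179.9 tgt [ 0.4442 -0.3617  0.2056] pitch,j5,j6~ [ 1.47  0.78 -1.43]
shift [-0.0566 -0.0475 -0.0254] rot [-0.52  -0.43   3.067] deg 179.9 tgt [ 0.4401 -0.3651  0.2019] pitch,j5,j6~ [ 1.53  0.43 -1.47]
```

```bash
python3 -m inch '[[[-0.012,-0.01,0.02,0.1,-0.12,0,1],[-0.025,-0.02,0.04,0.2,-0.24,0,1],[-0.037,-0.03,0.04,0.3,-0.36,0,1],[-0.048,-0.04,0.03,0.4,-0.486,0,1],[-0.0524,-0.044,0.01,0.502,-0.608,0,1]]]'; python3 -m inch '[[[0,0,0,0,0,0,1],[0,0,0,0,0,0,1],[0,0,0,0,0,0,1],[0,0,0,0,0,0,1],[0,0,0,0,0,0,1]]]';python3 - <<'E'
from h import *
from bench import read_camera,status
c=read_camera("top"); d=read_camera("side")
cr=lambda im,x,y: cv2.resize(im[y:y+60,x:x+80],None,fx=5,fy=5,interpolation=cv2.INTER_CUBIC)
cv2.imwrite("pics/g5.png",np.hstack([cr(c["img"],385,190),cr(d["img"],325,145)]))
print(status.get_obs()["joints"].round(2))
c=np.array([0,-.0008,.0042])
go(*tool(stop+c+.1*A,A,U,.05,0)); go(*tool(stop+c,A,U,.05,0))
E
```

```text
time: 11.75
position: [0.444, -0.3639, 0.2401]
ee_rot: [0.869, 0.313, 0.363, -0.126]
contact_force: [-0.1, -0.6, -2.2]
opening: 0.0856
time: 12.38
position: [0.4447, -0.3634, 0.2411]
ee_rot: [0.868, 0.314, 0.362, -0.125]
contact_force: [0.1, 0.4, 0.6]
opening: 0.0851
[-1.2   0.25  0.15  1.76  0.74  1.14]
shift [-0.0002  0.0018 -0.0349] rot [ 0.005  0.007 -0.   ] deg 0.5 tgt [ 0.4442 -0.3617  0.2056] pitch,j5,j6~ [1.47 0.78 1.71]
shift [ 0.0544  0.0468 -0.1056] rot [ 0.005  0.007 -0.   ] deg 0.5 tgt [ 0.4988 -0.3167  0.1349] pitch,j5,j6~ [1.36 0.76 1.87]
```

View pics/g5.png

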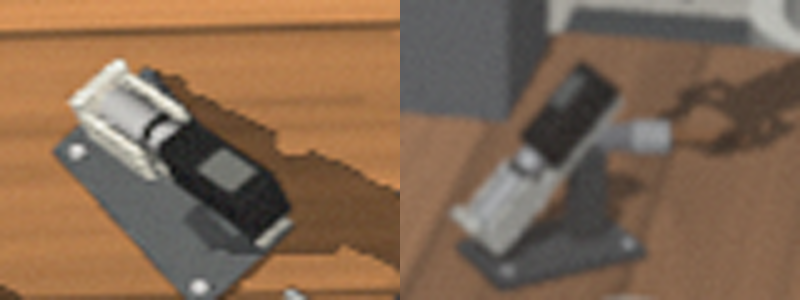

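Gauge lies seated in the stand with its nose at the stop in both views. Re-grasping along its axis from the tail.

```bash
python3 -m inch '[[[0,0.001,-0.02,0.005,0.007,0,1],[0,0.002,-0.035,0.005,0.007,0,1],[0,0.002,-0.035,0.005,0.007,0,1],[0,0.002,-0.035,0.005,0.007,0,1],[0,0.002,-0.035,0.005,0.007,0,1]]]';python3 - <<'E'
from h import *
c=np.array([0,-.0008,.0042])
go(*tool(stop+c+.1*A,A,U,.045,0)); go(*tool(stop+c,A,U,.045,0))
E
```

```text
time: 13.1
position: [0.4445, -0.3619, 0.206]
ee_rot: [0.869, 0.312, 0.36, -0.129]
contact_force: [0.1, -0.4, 0.4]
opening: 0.0853
shift [ 0.0025  0.0024 -0.0039] rot [ 0.001  0.001 -0.   ] deg 0.1 tgt [ 0.447  -0.3595  0.2021] pitch,j5,j6~ [1.47 0.78 1.72]
shift [ 0.057   0.0474 -0.0747] rot [ 0.001  0.001 -0.   ] deg 0.1 tgt [ 0.5015 -0.3145  0.1314] pitch,j5,j6~ [1.35 0.76 1.88]
```

```bash
python3 -m inch '[[[0.014,0.012,-0.019,0,0,0,1],[0.028,0.024,-0.037,0,0,0,1],[0.043,0.036,-0.056,0,0,0,1],[0.053,0.044,-0.07,0,0,0,1],[0.057,0.0475,-0.0747,0,0,0,1]]]';python3 -m inch '[[[0,0,0,0,0,0,1],[0,0,0,0,0,0,1],[0,0,0,0,0,0,0.5],[0,0,0,0,0,0,0.3],[0,0,0,0,0,0,0]]]' 40;python3 - <<'E'
from h import *
c=np.array([0,-.0008,.0042])
go(*tool(stop+c,A,U,.045,0))
E
```

```text
time: 13.72
position: [0.5017, -0.3136, 0.1309]
ee_rot: [0.869, 0.313, 0.36, -0.129]
contact_force: [0.1, 0.4, 0.5]
opening: 0.0855
time: 14.35
position: [0.5016, -0.3138, 0.1311]
ee_rot: [0.869, 0.313, 0.36, -0.129]
contact_force: [0.1, 0.3, 0.3]
opening: 0.0429
shift [-0.0001 -0.0007  0.0003] rot [ 0.001  0.001 -0.001] deg 0.1 tgt [ 0.5015 -0.3145  0.1314] pitch,j5,j6~ [1.35 0.76 1.88]
```

```bash
python3 -m inch '[[[0,0,0,0,0,0,-1],[0,0,0,0,0,0,-1],[0,0,0,0,0,0,-1],[0,0,0,0,0,0,-1],[0,0,0,0,0,0,-1]]]' 60;python3 -m inch '[[[0,0,0,0,0,0,-1],[0,0,0.01,0,0,0,-1],[0,0,0.03,0,0,0,-1],[0,0,0.06,0,0,0,-1],[0,0,0.1,0,0,0,-1]]]';python3 - <<'E'
from h import *
o=__import__("bench").status.get_obs();print(o["contact_force"],o["ft_torque"],o["joints"])
# gauge vertical above pad, pointing down; choose yaw of gauge 'up' direction
for yd in range(0,360,30):
    u=[np.cos(np.radians(yd)),np.sin(np.radians(yd)),0]; print(yd,end=" "); go(*tool(pad+[0,0,.05],Z,u,.045,0))
E
```

```text
time: 14.98
position: [0.5016, -0.314, 0.1312]
ee_rot: [0.869, 0.313, 0.36, -0.129]
contact_force: [-1.0, -0.9, 1.4]
opening: 0.0334
time: 15.6
position: [0.5008, -0.313, 0.2303]
ee_rot: [0.87, 0.312, 0.359, -0.131]
contact_force: [0.9, -0.3, -2.6]
opening: 0.0334
[ 0.89944866 -0.25484661 -2.63452456] [-0.78711855  0.83470132 -0.06849375] [-1.06373776  0.1971272   0.07369624  1.63034539  0.7673921   1.31457648]
0 shift [ 0.0862  0.629  -0.0193] rot [-0.273  0.751 -0.653] deg 59.1 tgt [0.587 0.316 0.211] pitch,j5,j6~ [ 1.57  0.   -2.75]
30 shift [ 0.0862  0.629  -0.0193] rot [-0.45   0.643 -0.157] deg 45.9 tgt [0.587 0.316 0.211] pitch,j5,j6~ [1.57 0.   3.01]
60 shift [ 0.0862  0.629  -0.0193] rot [-0.604  0.507  0.339] deg 49.2 tgt [0.587 0.316 0.211] pitch,j5,j6~ [1.57 0.   2.49]
90 shift [ 0.0862  0.629  -0.0193] rot [-0.734  0.342  0.835] deg 66.6 tgt [0.587 0.316 0.211] pitch,j5,j6~ [1.57 0.   1.96]
120 shift [ 0.0862  0.629  -0.0193] rot [-0.837  0.148  1.327] deg 90.3 tgt [0.587 0.316 0.211] pitch,j5,j6~ [1.57 0.   1.44]
150 shift [ 0.0862  0.629  -0.0193] rot [-0.91  -0.079  1.815] deg 116.4 tgt [0.587 0.316 0.211] pitch,j5,j6~ [1.57 0.   0.92]
180 shift [ 0.0862  0.629  -0.0193] rot [-0.948 -0.345  2.295] deg 143.6 tgt [0.587 0.316 0.211] pitch,j5,j6~ [1.57 0.   0.39]
210 shift [ 0.0862  0.629  -0.0193] rot [-0.939 -0.657  2.76 ] deg 171.2 tgt [0.587 0.316 0.211] pitch,j5,j6~ [ 1.57  0.   -0.13]
240 shift [ 0.0862  0.629  -0.0193] rot [ 0.7    0.834 -2.591] deg 161.1 tgt [0.587 0.316 0.211] pitch,j5,j6~ [ 1.57  0.   -0.65]
270 shift [ 0.0862  0.629  -0.0193] rot [ 0.41   0.879 -2.12 ] deg 133.6 tgt [0.587 0.316 0.211] pitch,j5,j6~ [ 1.57  0.   -1.18]
300 shift [ 0.0862  0.629  -0.0193] rot [ 0.154  0.874 -1.637] deg 106.7 tgt [0.587 0.316 0.211] pitch,j5,j6~ [ 1.57  0.   -1.7 ]
330 shift [ 0.0862  0.629  -0.0193] rot [-0.072  0.829 -1.147] deg 81.2 tgt [0.587 0.316 0.211] pitch,j5,j6~ [ 1.57  0.   -2.22]
```

```bash
python3 -m inch '[[[0,0.02,0.04,-0.04,0.02,0.04,-1],[0.01,0.07,0.07,-0.12,0.055,0.135,-1],[0.02,0.12,0.07,-0.2,0.094,0.23,-1],[0.03,0.17,0.07,-0.3,0.14,0.34,-1],[0.036,0.22,0.07,-0.37,0.17,0.42,-1]]]'; python3 - <<'E'
from h import *
go(*tool(pad+[0,0,.12],Z,[0,1,0],.045,0))
E
```

```text
time: 16.23
position: [0.5368, -0.0909, 0.3007]
ee_rot: [0.821, 0.535, 0.186, -0.067]
contact_force: [0.5, -0.5, -3.2]
opening: 0.0336
shift [ 0.0502  0.4069 -0.0197] rot [-0.362  0.171  0.411] deg 32.9 tgt [0.587 0.316 0.281] pitch,j5,j6~ [1.57 0.   1.96]
```

```bash
python3 -m inch '[[[0.006,0.05,0,-0.06,0.03,0.07,-1],[0.012,0.1,0,-0.12,0.057,0.137,-1],[0.019,0.15,0,-0.18,0.085,0.2,-1],[0.025,0.2,0,-0.24,0.114,0.27,-1],[0.031,0.25,0,-0.3,0.142,0.34,-1]]]';  python3 - <<'E'
from h import *
go(*tool(pad+[0,0,.12],Z,[0,1,0],.045,0))
E
```

```text
time: 16.85
position: [0.567, 0.161, 0.3006]
ee_rot: [0.73, 0.682, 0.031, -0.012]
contact_force: [1.0, -0.8, -2.4]
opening: 0.0334
shift [ 0.02    0.155  -0.0196] rot [-0.061  0.027  0.068] deg 5.4 tgt [0.587 0.316 0.281] pitch,j5,j6~ [1.57 0.   1.96]
```

```bash
python3 -m inch '[[[0.006,0.05,0,-0.03,0.015,0.03,-1],[0.012,0.1,-0.01,-0.061,0.027,0.068,-1],[0.017,0.13,-0.02,-0.061,0.027,0.068,-1],[0.02,0.15,-0.03,-0.061,0.027,0.068,-1],[0.02,0.155,-0.04,-0.061,0.027,0.068,-1]]]'; python3 -m inch '[[[0,0,0,0,0,0,-1],[0,0,0,0,0,0,-1],[0,0,0,0,0,0,-1],[0,0,0,0,0,0,-1],[0,0,0,0,0,0,-1]]]';  python3 - <<'E'
from h import *
from bench import read_camera
c=read_camera("top"); d=read_camera("side")
cr=lambda im,x,y: cv2.resize(im[y:y+75,x:x+80],None,fx=5,fy=5,interpolation=cv2.INTER_CUBIC)
cv2.imwrite("pics/g6.png",np.hstack([cr(c["img"],187,180),cr(d["img"],270,225)]))
go(*tool(pad+[0,0,.05],Z,[0,1,0],.045,0))
o=__import__("bench").status.get_obs(); n=o["position"]-[0,0,.111]; print("nose exp",n,((px(T,n)-[187,180])*5),((px(S,[n,pad])-[270,225])*5+[400,0]))
E
```

```text
time: 17.48
position: [0.5865, 0.3168, 0.2593]
ee_rot: [0.707, 0.708, -0.001, -0.0]
contact_force: [0.5, -0.4, -3.9]
opening: 0.0331
time: 18.1
position: [0.5867, 0.3165, 0.2597]
ee_rot: [0.707, 0.707, -0.0, -0.0]
contact_force: [0.2, 0.6, -3.5]
opening: 0.0333
shift [ 0.0004 -0.0007 -0.0484] rot [ 0.001 -0.001 -0.001] deg 0.1 tgt [0.587 0.316 0.211] pitch,j5,j6~ [1.57 0.   1.96]
nose exp [0.58661003 0.31668755 0.14842062] [[224.09353394 114.04122396]] [[529.94977422  66.77294625]
 [536.12610093 189.16575865]]
```

View pics/g6.png

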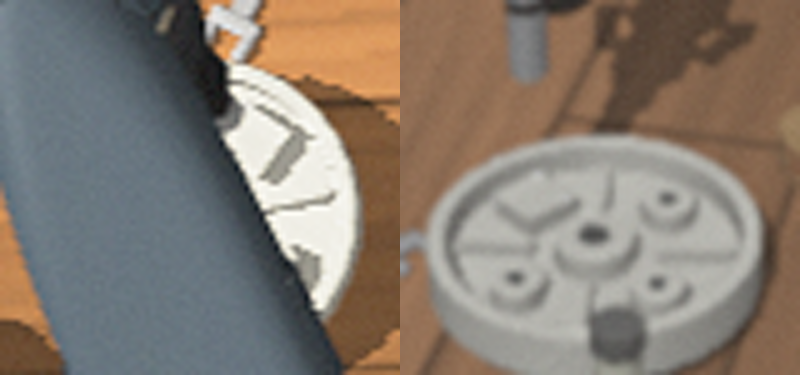

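Side view: nose tip at about (528,75) in the crop, over the pad; bosses at (668,199), (515,278), (660,284), hub (594,235). I'll fit the casting pose in both views.

```bash
python3 - <<'E'
from h import *
from scipy.optimize import least_squares as L
tp=np.array([[197,152],[120,100],[140,230],[273,203]])/5+[187,193]
sp=(np.array([[594,235],[515,278],[660,284],[668,199]])-[400,0])/5+[270,225]
# identify: project tops' world to side
for n,t in zip("h123",tp): print(n,px(S,w(T,*t,.052 if n=="h" else .05)).round(1))
print(sp.round(1))
def m(v):
    o=np.array([v[0],v[1],0]); f=lambda k:o+[.064*np.cos(v[2]+k*np.pi/2),.064*np.sin(v[2]+k*np.pi/2),.05]
    return np.array([o+[0,0,.052],f(1),f(2),f(3),f(0)])
a0=np.arctan2(-.037,.052)
P=m([.535,.354,a0]); print(px(S,P).round(1),P.round(3))
def res(v,both):
    P=m(v)[:4]; r=(px(T,P)-tp).ravel()
    if both:
        q=px(S,P); idx=[np.argmin(np.linalg.norm(sp-x,axis=1)) for x in q]; r=np.r_[r,(q-sp[idx]).ravel()]
    return r
for b in(0,1):
    s=L(res,[.535,.354,a0],args=(b,)); print(s.x.round(4),s.fun.round(2),"pad",m(s.x)[4].round(4),((px(S,m(s.x)[4])-[270,225])*5+[400,0]))
Pm=lambda c:K(c)@np.c_[R.from_rotvec(c["rvec"]).as_matrix(),c["tvec"]]
x=cv2.triangulatePoints(Pm(T),Pm(S),(np.array([[230.],[116]])/5+[[187],[180]]),np.array([[128/5+270],[75/5+225]])); print("nose",(x[:3]/x[3]).ravel())
E
```

```text
h [[309.1 271.1]]
1 [[293.1 279.8]]
2 [[321.4 281. ]]
3 [[323.7 264. ]]
[[308.8 272. ]
 [293.  280.6]
 [322.  281.8]
 [323.6 264.8]]
[[308.9 271.2]
 [293.2 279.7]
 [321.4 280.9]
 [323.8 264.1]
 [297.1 263. ]] [[0.535 0.354 0.052]
 [0.572 0.406 0.05 ]
 [0.483 0.391 0.05 ]
 [0.498 0.302 0.05 ]
 [0.587 0.317 0.05 ]]
[ 0.5349  0.3541 -0.6142] [-0.26 -0.14  0.12  0.08  0.21 -0.05 -0.06  0.11] pad [0.5872 0.3172 0.05  ] [[535.27420042 190.15724192]]
[ 0.5347  0.3554 -0.6093] [-0.64 -0.05 -0.32  0.24 -0.11  0.09 -0.4   0.12  0.05 -0.55  0.28 -0.56
 -0.48 -0.69  0.12 -0.57] pad [0.5871 0.3188 0.05  ] [[534.68400984 191.51297052]]
nose [0.58771617 0.31462344 0.14025173]
```

Pad fits at (0.587, 0.318); the nose is over it at about z 0.146. Lower 46 mm and hold.

```bash
python3 -m inch '[[[0,0.001,-0.015,0,0,0,-1],[0,0.0015,-0.03,0,0,0,-1],[0,0.0015,-0.042,0,0,0,-1],[0,0.0015,-0.046,0,0,0,-1],[0,0.0015,-0.046,0,0,0,-1]]]';for i in 1 2 3; do python3 -m inch '[[[0,0,0,0,0,0,-1],[0,0,0,0,0,0,-1],[0,0,0,0,0,0,-1],[0,0,0,0,0,0,-1],[0,0,0,0,0,0,-1]]]'; done;  python3 - <<'E'
from h import *
from bench import read_camera
c=read_camera("top"); d=read_camera("side")
cr=lambda im,x,y: cv2.resize(im[y:y+75,x:x+80],None,fx=5,fy=5,interpolation=cv2.INTER_CUBIC)
cv2.imwrite("pics/g7.png",np.hstack([cr(c["img"],187,180),cr(d["img"],270,225)]))
n=[[.587,.318,.1],[.587,.318,.05]]; print(((px(T,n)-[187,180])*5),((px(S,n)-[270,225])*5+[400,4]))
E
```

```text
time: 18.82
position: [0.5865, 0.3181, 0.2132]
ee_rot: [0.707, 0.707, -0.001, -0.0]
contact_force: [-0.0, -0.2, -2.9]
opening: 0.0333
time: 19.45
position: [0.5865, 0.3181, 0.2133]
ee_rot: [0.707, 0.707, -0.001, -0.0]
contact_force: [0.5, 0.3, -3.3]
opening: 0.0331
time: 20.08
position: [0.5865, 0.3181, 0.2133]
ee_rot: [0.707, 0.707, -0.001, -0.0]
contact_force: [0.4, -0.2, -2.5]
opening: 0.0336
time: 20.7
position: [0.5865, 0.3181, 0.2133]
ee_rot: [0.707, 0.707, -0.001, -0.0]
contact_force: [0.6, -0.1, -2.1]
opening: 0.0332
[[236.12033239 126.88452717]
 [249.83648741 139.95140305]] [[532.00196485 133.27876527]
 [535.23483887 194.87082456]]
```

View pics/g7.png

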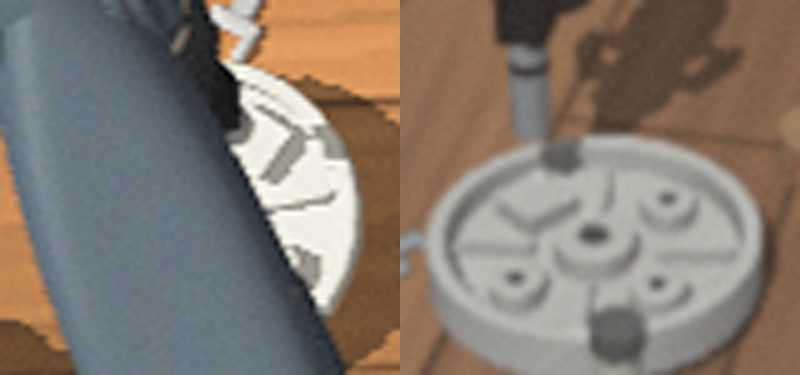

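Nose at the expected place (about 50 mm above the pad), vertical, held still ~1.9 s. Returning.

```bash
cat >> h.py <<'E'
Pg=np.array([.5016,-.314,.1312]); Rg=R.from_quat([.869,.313,.36,-.129])
E
python3 -m inch '[[[0,0,0.03,0,0,0,-1],[0,0,0.06,0,0,0,-1],[0,-0.03,0.09,0,0,0,-1],[-0.005,-0.08,0.09,0,0,0,-1],[-0.01,-0.13,0.09,0.06,-0.027,-0.068,-1]]]'; python3 - <<'E'
from h import *
go(Pg+[0,0,.14],Rg)
E
```

```text
time: 21.42
position: [0.5773, 0.1879, 0.3034]
ee_rot: [0.73, 0.683, 0.031, -0.012]
contact_force: [1.7, 0.6, -2.2]
opening: 0.0337
shift [-0.0757 -0.5019 -0.0322] rot [ 0.672 -0.317 -0.766] deg 61.2 tgt [ 0.5016 -0.314   0.2712] pitch,j5,j6~ [1.35 0.76 1.88]
```

```bash
python3 -m inch '[[[-0.01,-0.055,0,0.07,-0.035,-0.08,-1],[-0.018,-0.11,0,0.14,-0.067,-0.16,-1],[-0.025,-0.165,0,0.21,-0.1,-0.24,-1],[-0.033,-0.22,0,0.28,-0.133,-0.32,-1],[-0.041,-0.27,0,0.36,-0.17,-0.41,-1]]]'; python3 - <<'E'
from h import *
go(Pg+[0,0,.14],Rg)
E
```

```text
time: 22.05
position: [0.5357, -0.0842, 0.3039]
ee_rot: [0.834, 0.502, 0.216, -0.076]
contact_force: [0.6, -0.4, -3.3]
opening: 0.0335
shift [-0.0341 -0.2298 -0.0327] rot [ 0.312 -0.145 -0.352] deg 28.2 tgt [ 0.5016 -0.314   0.2712] pitch,j5,j6~ [1.35 0.76 1.88]
```

```bash
python3 -m inch '[[[-0.007,-0.05,0,0.07,-0.03,-0.07,-1],[-0.015,-0.1,0,0.14,-0.06,-0.15,-1],[-0.022,-0.15,0,0.21,-0.1,-0.24,-1],[-0.03,-0.2,-0.01,0.29,-0.135,-0.32,-1],[-0.034,-0.23,-0.03,0.312,-0.145,-0.352,-1]]]';python3 -m inch '[[[0,0,0,0,0,0,-1],[0,0,0,0,0,0,-1],[0,0,0,0,0,0,-1],[0,0,0,0,0,0,-1],[0,0,0,0,0,0,-1]]]'; python3 - <<'E'
from h import *
go(Pg+[0,0,.14],Rg);go(Pg+.012*A+.01*Z,Rg)
E
```

```text
time: 22.68
position: [0.5001, -0.318, 0.2729]
ee_rot: [0.87, 0.312, 0.359, -0.128]
contact_force: [0.2, 0.5, -4.2]
opening: 0.0333
time: 23.3
position: [0.5005, -0.3173, 0.2737]
ee_rot: [0.87, 0.313, 0.359, -0.127]
contact_force: [-0.0, -0.4, -3.4]
opening: 0.0332
shift [ 0.0011  0.0033 -0.0025] rot [ 0.003 -0.001  0.003] deg 0.2 tgt [ 0.5016 -0.314   0.2712] pitch,j5,j6~ [1.35 0.76 1.88]
shift [-0.0054 -0.0021 -0.124 ] rot [ 0.003 -0.001  0.003] deg 0.2 tgt [ 0.4951 -0.3194  0.1497] pitch,j5,j6~ [1.37 0.76 1.86]
```

```bash
python3 -m inch '[[[-0.0055,-0.002,-0.02,0.003,0,0.003,-1],[-0.0055,-0.002,-0.05,0.003,0,0.003,-1],[-0.0055,-0.002,-0.08,0.003,0,0.003,-1],[-0.0055,-0.002,-0.105,0.003,0,0.003,-1],[-0.0055,-0.002,-0.115,0.003,0,0.003,-1]]]';python3 -m inch '[[[0,0,-0.002,0,0,0,-1],[0,0,-0.002,0,0,0,-1],[0,0,-0.002,0,0,0,-1],[0,0,-0.002,0,0,0,-1],[0,0,-0.002,0,0,0,-1]]]'; python3 - <<'E'
from h import *
from bench import read_camera,status
c=read_camera("top"); d=read_camera("side")
cr=lambda im,x,y: cv2.resize(im[y:y+60,x:x+80],None,fx=5,fy=5,interpolation=cv2.INTER_CUBIC)
cv2.imwrite("pics/g8.png",np.hstack([cr(c["img"],385,190),cr(d["img"],325,145)]))
go(Pg+.012*A,Rg);go(Pg,Rg)
E
```

```text
time: 23.92
position: [0.4937, -0.3179, 0.1552]
ee_rot: [0.87, 0.312, 0.359, -0.131]
contact_force: [0.7, 0.1, -2.4]
opening: 0.0334
time: 24.55
position: [0.4939, -0.3182, 0.1537]
ee_rot: [0.87, 0.313, 0.359, -0.131]
contact_force: [0.0, -0.2, -2.7]
opening: 0.0331
shift [ 0.0012 -0.0014 -0.0138] rot [-0.003 -0.004 -0.001] deg 0.3 tgt [ 0.4951 -0.3194  0.1397] pitch,j5,j6~ [1.37 0.76 1.86]
shift [ 0.0078  0.004  -0.0223] rot [-0.003 -0.004 -0.001] deg 0.3 tgt [ 0.5016 -0.314   0.1312] pitch,j5,j6~ [1.35 0.76 1.88]
```

View pics/g8.png

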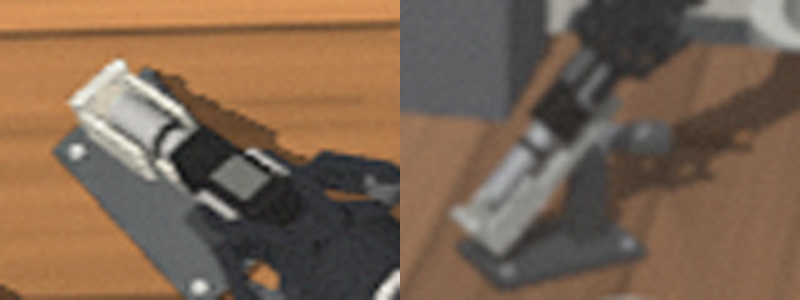

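Gauge nose is between the cheeks again, a little above the bed. Lowering onto the bed, then down the slope.

```bash
python3 -m inch '[[[0,0,-0.003,0,0,0,-1],[0.0005,-0.001,-0.006,0,0,0,-1],[0.001,-0.001,-0.009,0,0,0,-1],[0.001,-0.001,-0.011,0,0,0,-1],[0.001,-0.001,-0.011,0,0,0,-1]]]';python3 -m inch '[[[0,0,-0.001,0,0,0,-1],[0,0,-0.002,0,0,0,-1],[0,0,-0.002,0,0,0,-1],[0,0,-0.002,0,0,0,-1],[0,0,-0.002,0,0,0,-1]]]'; python3 - <<'E'
from h import *
from bench import status
f=status.get_obs()["contact_force"]; print(f@A,f@U)
go(Pg,Rg)
E
```

```text
time: 25.28
position: [0.4947, -0.3188, 0.1421]
ee_rot: [0.87, 0.312, 0.359, -0.132]
contact_force: [-0.1, 0.2, -3.0]
opening: 0.0336
time: 25.9
position: [0.4947, -0.3189, 0.1402]
ee_rot: [0.87, 0.312, 0.359, -0.131]
contact_force: [0.5, 0.7, -3.2]
opening: 0.0333
-2.82356314673748 -1.7174347569334056
shift [ 0.0069  0.0049 -0.009 ] rot [-0.004 -0.004 -0.001] deg 0.3 tgt [ 0.5016 -0.314   0.1312] pitch,j5,j6~ [1.35 0.76 1.88]
```

```bash
python3 -m inch '[[[0.0015,0.001,-0.0025,0,0,0,-1],[0.003,0.002,-0.0045,0,0,0,-1],[0.0045,0.003,-0.0065,0,0,0,-1],[0.0055,0.004,-0.0078,0,0,0,-1],[0.0055,0.004,-0.0078,0,0,0,-1]]]';python3 - <<'E'
from h import *
from bench import status
f=status.get_obs()["contact_force"]; print(f@A,f@U)
go(Pg,Rg)
E
```

```text
time: 26.52
position: [0.5006, -0.3146, 0.1324]
ee_rot: [0.869, 0.313, 0.359, -0.132]
contact_force: [2.3, 1.2, -1.6]
opening: 0.0334
-2.8901889472595026 0.6788363311002938
shift [ 0.001   0.0006 -0.0012] rot [-0.004 -0.003 -0.001] deg 0.3 tgt [ 0.5016 -0.314   0.1312] pitch,j5,j6~ [1.35 0.76 1.88]
```

```bash
python3 -m inch '[[[0.0005,0.0005,-0.0008,0,0,0,-1],[0.001,0.001,-0.0016,0,0,0,-1],[0.0013,0.001,-0.0018,0,0,0,-1],[0.0013,0.001,-0.0018,0,0,0,-1],[0.0013,0.001,-0.0018,0,0,0,-1]]]';python3 - <<'E'
from h import *
from bench import status
f=status.get_obs()["contact_force"]; print(f@A,f@U)
go(Pg,Rg)
E
```

```text
time: 27.15
position: [0.5015, -0.3139, 0.1312]
ee_rot: [0.87, 0.312, 0.359, -0.131]
contact_force: [-5.8, -0.3, 3.9]
opening: 0.0337
6.026779537434466 -0.5333765162220291
shift [ 0.0001 -0.0001  0.    ] rot [-0.004 -0.004 -0.   ] deg 0.3 tgt [ 0.5016 -0.314   0.1312] pitch,j5,j6~ [1.35 0.76 1.88]
```

```bash
python3 -m inch '[[[-0.0005,-0.0004,-0.0007,0,0,0,-1],[-0.0005,-0.0004,-0.0007,0,0,0,-1],[-0.0005,-0.0004,-0.0007,0,0,0,-1],[-0.0005,-0.0004,-0.0007,0,0,0,-1],[-0.0005,-0.0004,-0.0007,0,0,0,-1]]]';python3 - <<'E'
from h import *
from bench import status
f=status.get_obs()["contact_force"]; print(f@A,f@U)
go(Pg,Rg)
E
python3 -m inch '[[[0,0,0,0,0,0,-0.1],[0,0,0,0,0,0,0],[0,0,0,0,0,0,0.3],[0,0,0,0,0,0,0.6],[0,0,0,0,0,0,1]]]'
python3 -m inch '[[[0,0,0,0,0,0,1],[0,0,0,0,0,0,1],[-0.01,-0.008,0.013,0,0,0,1],[-0.025,-0.021,0.032,0,0,0,1],[-0.045,-0.037,0.058,0,0,0,1]]]'
python3 -m inch '[[[-0.02,-0.016,0.026,0,0,0,1],[-0.05,-0.04,0.06,0,0,0,1],[-0.08,-0.06,0.09,0,0,0,1],[-0.1,-0.07,0.1,0,0,0,1],[-0.1,-0.07,0.1,0,0,0,1]]]'
python3 - <<'E'
from h import *
from bench import read_camera,status
c=read_camera("top"); d=read_camera("side")
cv2.imwrite("pics/full9t.png",c["img"]);cv2.imwrite("pics/full9s.png",d["img"])
cr=lambda im,x,y: cv2.resize(im[y:y+60,x:x+80],None,fx=5,fy=5,interpolation=cv2.INTER_CUBIC)
t=cv2.resize(c["img"],(400,250)); s=cv2.resize(d["img"],(400,250))
cv2.imwrite("pics/g9.png",np.vstack([np.hstack([cr(c["img"],385,190),cr(d["img"],325,145)]),np.hstack([t,s])]))
E
```

```text
time: 27.78
position: [0.5015, -0.3139, 0.1312]
ee_rot: [0.869, 0.312, 0.36, -0.132]
contact_force: [-1.6, 3.2, 5.6]
opening: 0.0337
3.4278190271686917 4.56078681792684
shift [ 0.0001 -0.0001  0.    ] rot [-0.005 -0.002 -0.001] deg 0.3 tgt [ 0.5016 -0.314   0.1312] pitch,j5,j6~ [1.35 0.76 1.88]
time: 28.4
position: [0.5015, -0.314, 0.1311]
ee_rot: [0.869, 0.312, 0.36, -0.132]
contact_force: [0.1, 0.1, 0.4]
opening: 0.0837
time: 29.02
position: [0.456, -0.3505, 0.189]
ee_rot: [0.869, 0.312, 0.36, -0.132]
contact_force: [-0.1, -1.4, 0.1]
opening: 0.0854
time: 29.65
position: [0.3551, -0.4221, 0.2897]
ee_rot: [0.87, 0.312, 0.36, -0.131]
contact_force: [0.8, 0.4, -0.0]
opening: 0.0855
```

View pics/g9.png

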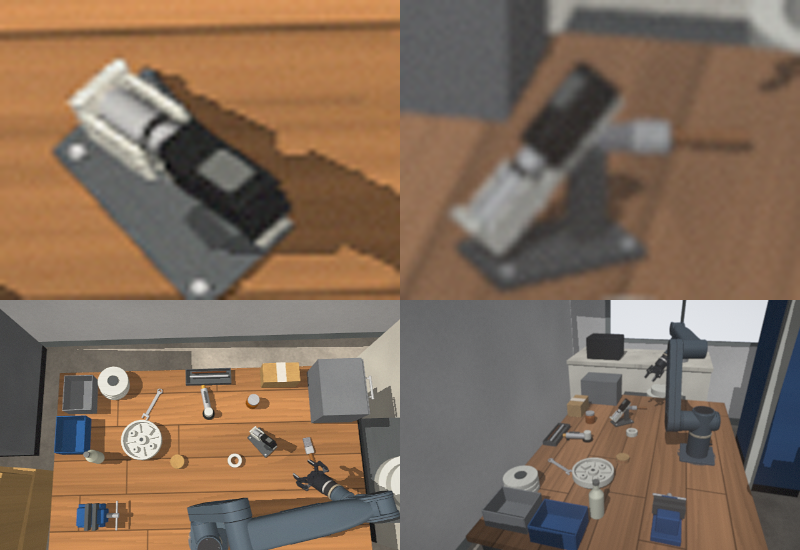

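Gauge lies seated in the stand exactly as after the first placing. The bystanders look unmoved, and the gripper is clear of everything. Handing in.

```bash
python3 -m inch '[[[0,0,0,0,0,0,1],[0,0,0,0,0,0,1],[0,0,0,0,0,0,1],[0,0,0,0,0,0,1],[0,0,0,0,0,0,1]]]'; python3 -c "
from bench import order; print(order.sign_off())"
```

```text
time: 30.38
position: [0.3563, -0.4204, 0.2886]
ee_rot: [0.869, 0.312, 0.36, -0.133]
contact_force: [-0.5, 0.1, -0.0]
opening: 0.0854
the job is handed in; nothing more can be done
None
```

The job is done and handed in, at about 30 s on the robot's clock (limit 72 s). No verdict is reported.

- **First placing:** I took the gauge from the bench and lowered it between the cheeks. I slid it down until the nose met the end stop (about 8.5 N along the slope), then released it. No zero indication was visible in the pictures.
- **Measuring:** I took it again along its axis from the tail end and pointed it straight down over the square pad. The nose was about 50 mm above the pad's middle, to within a few mm. It stayed still for about 1.9 s without touching the casting.
- **Final placing:** I laid it back with light contact against the bed and stop (about 4 to 5 N), released it and backed the gripper away along the slope.

**Last checks:** The final pictures from both cameras show the gauge seated as after the first release. The other objects look unmoved, and the gripper is clear with no contact force.

**Disagreements:** The side camera read about 0.8 pixel low against the top one. The stand sat about 4 mm higher than I estimated from the pictures. I allowed for both, going by touch at the stand.

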